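Reset the tripped bench breaker and switch it back on

ROBOT

A 7-joint arm with a two-finger parallel gripper is mounted at the origin on the work surface. World frame = base frame: x ahead of the robot, y to its left, z up, the work surface at z = 0. Lengths are in mm, angles in rad, forces in N, time in s.
With the tool pointing down it reaches from about 425 to 875 mm from the base axis. Payload 8.4 kg.
Tool frame: the origin (TCP) lies between the finger pads; the fingertips stand 17 mm ahead of it and the grasp point (between the pads) lies 2 mm behind it; z points along the fingers, y is the line along which they close (so a half turn about z gives the same grasp; the last joint's range is limited). The gripper opens to 85 mm and grips with 20 to 120 N. Pads are 22 mm wide; open, the fingers measure 114 mm over their backs; the gripper's body (76 mm by 85 mm) begins 54 mm behind the grasp point. The pads swing forward as they close: fully open they stand 13 mm farther back than shut.
Start: joints at [-1.442, 0.333, 0.04, 1.465, -0.013, 1.343, -0.059], TCP at [146.796, 633.179, 248.308] pointing down, gripper open.
Joint ranges: [-2.58, 2.58], [-0.38, 2.09], [-1.3, 1.39], [0.25, 2.4], [-1.5, 4.64], [0.08, 2.09], [-2.65, 2.65]. Speed limits (rad/s): [2.22, 2.22, 2.79, 2.79, 3.14, 3.14, 3.14].

INTERFACE

Orientations are given as a unit quaternion [x, y, z, w].
In Python, from rig import ctrl gives the robot as it stands.
- The arm moves only by the tool jog_arm, never from a script. Its argument "rows" is a list of rows, each an object of numbers: "tx", "ty", "tz": the shift along the tool's x, y, z normalised to -1 to 1, where 1 is 500 mm; "wx", "wy", "wz": the turn, a rotation vector about the tool's x, y, z normalised to -1 to 1, where 1 is 360 degrees; "claw": the finger opening in mm, from 0 to 85.4. A call has 1 to 5 rows; each row is the pose to reach, as a shift and turn from the pose commanded when the call began, along the tool's axes at that moment, turning the shorter way round; what a row does not reach only later rows make up. A row lasts 1/10 s, in which the tool goes at most 50 mm and 8.59 degrees, less where a joint would pass 70% of its speed; a pose out of reach is approached as far as the arm can. A call with a number of a shift or a turn outside -1 to 1 is refused whole. A call with a gripper value outside its range is refused whole. The fingers move at their own pace and stop on an object; "squeeze" is the grip in N (left out, the last holds). Time passes only in rows, so rows that repeat a pose let the fingers close. It gives the time, the measured TCP pose, the force, the opening and the grip force at its end, in the units of the state.
- ctrl.read_state(): the state, without advancing time (a new reading comes with each control period).
- ctrl.capture(name): name is "scene" or "top"; returns a dict with "pixels" (420x560x3 uint8, red, green, blue), "z_map" (420x560 float32, mm along the optical axis (not along the pixel's ray), 0 where there is no reading), "fx", "fy", "cx", "cy" (pixels), "k1" (the pictures are not rectified: a ray, as slopes to the right and down, at radius r is drawn at 1 + k1 r^2 times it, then the intrinsics apply), "xyz" and "attitude" of the camera in the world. Camera axes: x right, y down, z forward; pixel columns grow to the right and rows downward; lengths in mm; the calibration is good to about 2 mm. A picture is of the moment at which its call begins.
- ctrl.finish_job(): hands the job in; it is judged then, once.
The state is a dict: "time": time; "joints": joint angles; "qvel": joint speeds; "joint_efforts": joint torques, N m; "ee_pos": TCP position; "eef_rot": TCP orientation; "ft_force": force on the tool from outside, world axes, zero at the start; "torque": the same for the moment, N m; "opening": finger opening in mm; "grip_force": force on a finger pad.
Only numpy, scipy, OpenCV 4.12 (cv2) and the standard library are available. Lean on these libraries where they do the work, as an engineer would, in place of code of your own. Each camera call takes 0.05 s, during which the arm holds its last target. There are 200 camera calls.

TASK

One of the two bench breakers has tripped: its red crossbar stands midway, nearly upright, and its window shows yellow. Push its crossbar gently back past OFF, against the spring, until you feel the latch click over once (the window turns green), stop there, since a second click overdrives it (red), then swing the crossbar over to ON and let go. The place of the click is different every time, so feel for it, never press on the crossbar with more than 25 N, and leave the other breaker, the pottery sherds and the other loose things on the bench where they are.

Things in the scene. Friction and masses are not known exactly. Their poses are not given: they have to be found in the camera images.
- breaker: the tripped breaker: grey housing 180 x 100 x 72 mm high, fixed to the bench, on the left or on the right. Origin at the centre of its underside, z up; x: the way the crossbar swings, +x to ON, -x to OFF and reset; y: parallel to the hinge. Its window (42 x 16 mm, closed, its black rim 78 mm high) lies at x = +62 mm. Tell it from the other by its steeper, midway lever and yellow window
- hinge (a point): point on the lever's hinge axis, midway between its arms, 60 mm above the bench; axes as breaker. About 3 N at the bar takes the lever over the middle, after which it jumps to the detent by itself. Beyond OFF a spring pushes back, growing from about 1 N to 8 N at the bar, and returns the lever to OFF when let go
- bar (a point): centre of the tripped breaker's red crossbar: round, 20 mm thick, 130 mm long, parallel to the housing's y, 135 mm from the hinge, the topmost part of the lever. Two flat steel arms carry it at its ends (inner faces 112 mm apart); between them the space below the bar is open down to the housing
- lever (a joint): angle of that lever (rad), positive towards ON; at 0 it leans 0.3 rad from upright towards ON (lean = value + 0.3). Starts tripped, balanced within 0.03 of 0. Detents at about +0.55 (ON) and -0.55 (OFF), end stops +0.75 and -1.1. Past OFF it meets the hidden latch between -0.55 and -0.85, different each time; the first click comes 0.03 to 0.06 further on, a second 0.12 after it
- flag (a joint): slide (m) of the strip in the tripped breaker's window: 0 yellow, tripped; 0.016 green, reset; 0.032 red, overdriven. It follows the latch: creeps to about 0.005, then jumps to 0.016 and stays. The latch adds up to about 6 N at the bar, and at the click the push-back drops by 3 to 5 N, then builds up again towards the second click
- neighbour: the other breaker, same housing and same axes, in service: green window, lever ON; leave alone
- neighbour_lever (a joint): angle of the other breaker's lever (rad), about 0.55 = ON (lean = value + 0.3); same size as the first (bar 135 mm from its hinge, hinge 60 mm above the bench); must not be moved
- sherd_a: loose flat potsherd, about 100 x 60 x 9 mm, terracotta, between the robot and the breakers; origin at the centre of its underside
- sherd_b: loose flat potsherd, about 85 x 60 x 9 mm, buff, between the robot and the breakers; origin at the centre of its underside
- sherd_c: loose flat potsherd, about 95 x 60 x 9 mm, terracotta, beyond the breakers; origin at the centre of its underside
- caliper: loose steel caliper, 160 mm long, 9 mm high, lying beyond the breakers; origin under its beam
- mouse: loose pink computer mouse, 105 x 60 x 31 mm, beyond the breakers; origin at the centre of its underside
- books: loose stack of notebooks, 210 x 150 x 46 mm, on the left side of the bench; origin at the centre of its underside

How it is judged:
By the outcome, as a careful person would: the job done as asked, in the order asked, and still so for the second after the job is handed in, with the robot touching nothing.
It also fails if it takes over 64 s, if anything falls off the work surface, if the arm or the gripper's body presses on something with over 40 N, if the wrist force passes 120 N, or if a joint passes its speed limit or range.

## Working session

There is one attempt and no reset: what is moved stays moved. The work goes in short steps, Python scripts to look and compute and a tool call to move; the robot and the scene stay as the last step left them, time stands still between calls to the robot, and variables do not carry over. Pictures are saved under pics/ and viewed, at most 10 in all, crops included, and the job is handed in when it is done.

Besides the shell and the picture viewer there is one more tool, called after "Request:" in YAML: its name, and indented under it one key for each argument. jog_arm: Moves the arm, as the interface text tells. Its arguments: {"type":"object","properties":{"rows":{"type":"array","items":{"type":"object","properties":{"tx":{"type":"number","minimum":-1,"maximum":1},"ty":{"type":"number","minimum":-1,"maximum":1},"tz":{"type":"number","minimum":-1,"maximum":1},"wx":{"type":"number","minimum":-1,"maximum":1},"wy":{"type":"number","minimum":-1,"maximum":1},"wz":{"type":"number","minimum":-1,"maximum":1},"claw":{"type":"number"}}}},"squeeze":{"type":"number"}},"required":["rows"]}

```bash
mkdir -p pics
cat > h.py <<'E'
import numpy as np, cv2
from scipy.spatial.transform import Rotation as R
from rig import ctrl
def cloud(c):
    h,w=c["z_map"].shape
    K=np.array([[c["fx"],0,c["cx"]],[0,c["fy"],c["cy"]],[0,0,1.]])
    u,v=np.meshgrid(np.arange(w),np.arange(h))
    p=np.stack([u,v],-1).reshape(-1,1,2).astype(float)
    n=cv2.undistortPoints(p,K,np.array([c["k1"],0,0,0,0.])).reshape(h,w,2)
    z=c["z_map"][...,None]
    P=np.concatenate([n*z,z],-1)
    return P@R.from_quat(c["attitude"]).as_matrix().T+np.array(c["xyz"])
def save(c,n): cv2.imwrite(f"pics/{n}.png",c["pixels"][...,::-1])
E
python3 - <<'E'
from h import *
for n in("scene","top"):
    c=ctrl.capture(n); save(c,n); np.savez(n,P=cloud(c),rgb=c["pixels"],z=c["z_map"])
    print({k:v for k,v in c.items() if k not in("pixels","z_map")})
print(ctrl.read_state())
E
```

```text
{'fx': 384.3146569640102, 'fy': 384.3146569640102, 'cx': 279.5165533852118, 'cy': 213.69323390370423, 'k1': -0.06557799186502494, 'xyz': array([913.93054875, 658.83397191, 979.89242409]), 'attitude': array([ 0.2899733 ,  0.90683109, -0.29333926, -0.08674638])}
{'fx': 468.5041577910365, 'fy': 468.5041577910365, 'cx': 288.5215425196513, 'cy': 205.84131158774616, 'k1': -0.13103710170457455, 'xyz': array([ 306.72260864,  165.59567259, 1457.49703939]), 'attitude': array([ 0.71383094, -0.69360149,  0.07236961, -0.06422615])}
{'time': 0.1, 'joints': array([-1.44221254,  0.33387933,  0.03985521,  1.46620169, -0.0133608 ,
        1.34330023, -0.05848796]), 'qvel': array([-1.46818381e-03, -1.81022935e-03,  6.01835770e-05, -1.62501909e-03,
        1.99981250e-03, -8.39952205e-04, -1.25474195e-03]), 'joint_efforts': array([ 5.54732818e-03, -6.60018110e+01,  1.37130875e+00, -4.06482804e+01,
        1.73177751e-02,  8.87049915e-03, -3.93327457e-05]), 'ee_pos': array([146.71843986, 632.81773427, 247.47545502]), 'eef_rot': array([ 1.13634790e-01,  9.93522297e-01, -7.61519285e-04, -1.92097753e-05]), 'ft_force': array([ 0.46606909,  0.34327849, -0.30339219]), 'torque': array([0.04085029, 0.02190616, 0.01597511]), 'grip_force': 0.0, 'opening': 85.5882796760687}
```

View pics/scene.png

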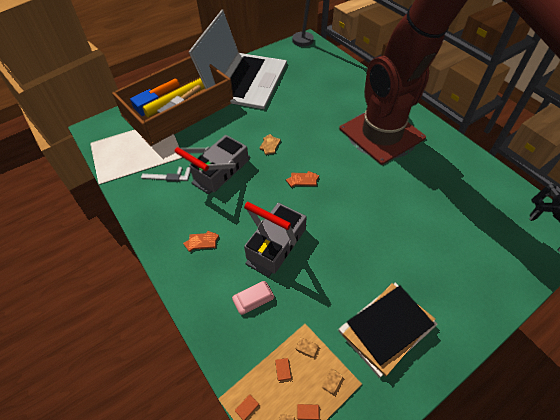

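View pics/top.png

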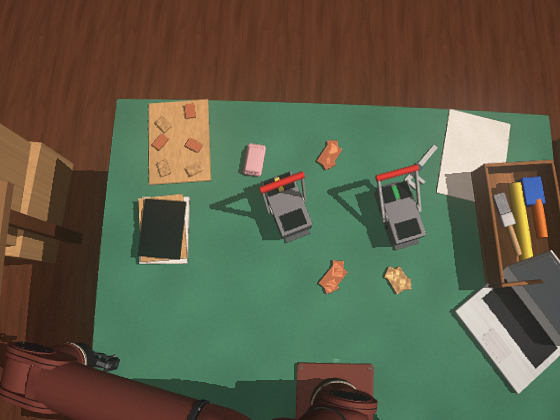

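The tripped breaker is the left one: top view bar at (283,183), scene view bar at (268,215) with the yellow strip at (264,245). The neighbour's bar is at (400,172) in the top view, and ON points away from the robot. Next I'll measure the bars and housing from both clouds.

Run:
```python
from h import *
for n,boxes in (("top",{"trip":(250,160,318,250),"nb":(365,150,435,255)}),("scene",{"trip":(235,190,320,280),"nb":(165,130,255,195)})):
    d=np.load(n+".npz");P=d["P"];rgb=d["rgb"].astype(int)
    red=(rgb[...,0]>130)&(rgb[...,1]<60)&(rgb[...,2]<60)
    yel=(rgb[...,0]>130)&(rgb[...,1]>110)&(rgb[...,2]<70)
    for k,(a,b,c,e) in boxes.items():
        m=np.zeros(red.shape,bool);m[b:e,a:c]=1;m&=d["z"]>0
        q=P[m&red&(P[...,2]>100)]; rect=cv2.minAreaRect(q[:,:2].astype(np.float32))
        bp=cv2.boxPoints(rect)
        print(n,k,"bar n",len(q),"mean",q.mean(0).round(1),"z pct",np.percentile(q[:,2],[2,50,98]).round(1),"rect",np.round(rect[0],1),np.round(rect[1],1),round(rect[2],1))
        i=np.linalg.svd(q-q.mean(0),full_matrices=False)[2][0];print("  dir",i.round(3))
        hh=P[m&(P[...,2]>64)&(P[...,2]<82)]
        r=cv2.minAreaRect(hh[:,:2].astype(np.float32));print("  housing",np.round(r[0],1),np.round(r[1],1),round(r[2],1),"z",np.median(hh[:,2]).round(1))
        if k=="trip":
            y=P[m&yel&(P[...,2]<90)]; print("  yellow",len(y),y.mean(0).round(1))
        g=P[max(0,b-20):e+20,max(0,a-20):c+20]; g=g[(np.abs(g[...,2])<8)]; print("  bench z",np.median(g[:,2]).round(1))
```

```text
top trip bar n 122 mean [621.  176.4 195.6] z pct [188.2 195.8 203. ] rect [621.9 175.9] [ 17.8 126.4] 23.0
  dir [-0.384  0.923  0.008]
  housing [588.1 161.8] [180.1 121.4] 23.2 z 72.8
  yellow 16 [636.5 182.1  73.7]
  bench z -0.5
top nb bar n 85 mean [ 670.6 -153.8  149.6] z pct [144.9 149.6 154.7] rect [ 672. -159.] [ 17.1 126.1] 17.2
  dir [-0.327  0.945 -0.016]
  housing [ 572.9 -192.4] [181.2 125.5] 15.6 z 73.3
  bench z -0.4
scene trip bar n 290 mean [624.9 179.2 197. ] z pct [192.2 197.3 200.5] rect [624.2 175.8] [ 18.  127.6] 23.6
  dir [-0.397  0.918 -0.006]
  housing [589.8 161.4] [181.1 123.6] 23.0 z 73.1
  yellow 44 [652.3 187.1  73.8]
  bench z -0.9
scene nb bar n 182 mean [ 676.6 -156.   150.6] z pct [144.  151.4 155.7] rect [ 675.2 -158.3] [ 37.9 125.1] 5.3
  dir [-0.275  0.961  0.034]
  housing [ 575.4 -193.1] [181.6 128.2] 17.8 z 72.8
  bench z -0.5
```

```bash
cat >> h.py <<'E'
H=np.array([586.5,160.5]);YAW=np.radians(23.2);EX=np.array([np.cos(YAW),np.sin(YAW)])
Rt=R.from_euler('z',YAW+np.pi)*R.from_quat([1,0,0,0])  # tool x = -housing x, z down
def hf(s=None):
    s=s or ctrl.read_state();d=s["ee_pos"][:2]-H;f=s["ft_force"]
    return dict(t=s["time"],u=d@EX,v=d@[-EX[1],EX[0]],z=s["ee_pos"][2],fu=f[:2]@EX,fv=f[:2]@[-EX[1],EX[0]],fz=f[2],op=s["opening"])
def go(u,v,z):
    s=ctrl.read_state();r=R.from_quat(s["eef_rot"]);t=np.r_[H+u*EX+v*np.array([-EX[1],EX[0]]),z]
    print("t",(r.inv().apply(t-s["ee_pos"])/500).round(4),"w",((r.inv()*Rt).as_rotvec()/2/np.pi).round(4))
E
python3 -c "
from h import *
go(82,0,260);print({k:round(float(x),2) for k,x in hf().items()})"
```

```text
t [-1.2024 -0.6247 -0.0239] w [-2.000e-04 -1.000e-04 -1.007e-01]
{'t': 0.1, 'u': -218.15, 'v': 607.37, 'z': 247.48, 'fu': 0.56, 'fv': 0.13, 'fz': -0.3, 'op': 85.59}
```

Request:
jog_arm:
  rows:
    - {"tx":-0.6,"ty":-0.31,"tz":-0.024,"wz":-0.05,"claw":0}
    - {"tx":-0.6,"ty":-0.31,"tz":-0.024,"wz":-0.05,"claw":0}
    - {"tx":-0.6,"ty":-0.31,"tz":-0.024,"wz":-0.05,"claw":0}
    - {"tx":-0.6,"ty":-0.31,"tz":-0.024,"wz":-0.05,"claw":0}
    - {"tx":-0.6,"ty":-0.31,"tz":-0.024,"wz":-0.05,"claw":0}
  squeeze: 40

```text
validation failed for argument at $.ro...
```

```bash
python3 -c "
from h import *
go(82,0,260);print({k:round(float(x),2) for k,x in hf().items()})"
```

```text
t [-1.2024 -0.6247 -0.0239] w [-2.000e-04 -1.000e-04 -1.007e-01]
{'t': 0.1, 'u': -218.15, 'v': 607.37, 'z': 247.48, 'fu': 0.56, 'fv': 0.13, 'fz': -0.3, 'op': 85.59}
```

Request:
jog_arm:
  rows:
    - {"tx":-0.6,"ty":-0.31,"tz":-0.024,"wx":0,"wy":0,"wz":-0.05,"claw":0}
    - {"tx":-0.6,"ty":-0.31,"tz":-0.024,"wx":0,"wy":0,"wz":-0.05,"claw":0}
    - {"tx":-0.6,"ty":-0.31,"tz":-0.024,"wx":0,"wy":0,"wz":-0.05,"claw":0}
    - {"tx":-0.6,"ty":-0.31,"tz":-0.024,"wx":0,"wy":0,"wz":-0.05,"claw":0}
    - {"tx":-0.6,"ty":-0.31,"tz":-0.024,"wx":0,"wy":0,"wz":-0.05,"claw":0}
  squeeze: 40

```text
time: 0.6
ee_pos: [337.8, 470.1, 257.0]
eef_rot: [-0.043, 0.999, -0.0, -0.0]
ft_force: [-0.1, 0.9, 0.1]
opening: 12.1
grip_force: 0.0
```

```bash
python3 -c "
from h import *
go(82,0,260);print({k:round(float(x),2) for k,x in hf().items()})"
```

```text
t [-0.5978 -0.6084 -0.006 ] w [-0.     -0.0001 -0.0507]
{'t': 0.6, 'u': -106.64, 'v': 382.49, 'z': 257.0, 'fu': 0.21, 'fv': 0.86, 'fz': 0.1, 'op': 12.13}
```

Request:
jog_arm:
  rows:
    - {"tx":-0.598,"ty":-0.608,"tz":-0.006,"wx":0,"wy":0,"wz":-0.0507,"claw":0}
    - {"tx":-0.598,"ty":-0.608,"tz":-0.006,"wx":0,"wy":0,"wz":-0.0507,"claw":0}
    - {"tx":-0.598,"ty":-0.608,"tz":-0.006,"wx":0,"wy":0,"wz":-0.0507,"claw":0}
    - {"tx":-0.598,"ty":-0.608,"tz":-0.006,"wx":0,"wy":0,"wz":-0.0507,"claw":0}
    - {"tx":-0.598,"ty":-0.608,"tz":-0.006,"wx":0,"wy":0,"wz":-0.0507,"claw":0}
  squeeze: 40

```text
time: 1.1
ee_pos: [521.6, 313.2, 258.7]
eef_rot: [-0.201, 0.98, -0.0, -0.0]
ft_force: [1.1, 0.6, -1.3]
opening: 0.5
grip_force: 0.0
```

```bash
python3 -c "
from h import *
go(82,0,260);print({k:round(float(x),2) for k,x in hf().items()})"
```

```text
t [-0.1629 -0.3318 -0.0026] w [ 0.     -0.0001  0.    ]
{'t': 1.1, 'u': 0.49, 'v': 165.87, 'z': 258.71, 'fu': 1.23, 'fv': 0.18, 'fz': -1.3, 'op': 0.51}
```

Request:
jog_arm:
  rows:
    - {"tx":-0.163,"ty":-0.332,"tz":-0.003,"wx":0,"wy":0,"wz":0,"claw":0}
    - {"tx":-0.163,"ty":-0.332,"tz":-0.003,"wx":0,"wy":0,"wz":0,"claw":0}
    - {"tx":-0.163,"ty":-0.332,"tz":-0.003,"wx":0,"wy":0,"wz":0,"claw":0}
    - {"tx":-0.163,"ty":-0.332,"tz":-0.003,"wx":0,"wy":0,"wz":0,"claw":0}
    - {"tx":-0.163,"ty":-0.332,"tz":-0.003,"wx":0,"wy":0,"wz":0,"claw":0}
  squeeze: 40

```text
time: 1.6
ee_pos: [663.8, 187.8, 259.3]
eef_rot: [-0.197, 0.98, -0.002, -0.0]
ft_force: [-0.1, 0.8, -0.1]
opening: 0.1
grip_force: 0.0
```

```bash
python3 -c "
from h import *
go(82,0,182);print({k:round(float(x),2) for k,x in hf().items()})
for n in('scene','top'): save(ctrl.capture(n),n+'2')
a=cv2.imread('pics/scene2.png')[150:330,180:380];b=cv2.imread('pics/top2.png')[130:310,200:400]
cv2.imwrite('pics/both2.png',cv2.resize(np.hstack([a,b]),None,fx=2,fy=2,interpolation=cv2.INTER_CUBIC))"
```

```text
t [-0.0004  0.0113  0.1545] w [-0.0006 -0.0002 -0.0012]
{'t': 1.6, 'u': 81.85, 'v': -5.36, 'z': 259.29, 'fu': 0.22, 'fv': 0.74, 'fz': -0.1, 'op': 0.11}
```

View pics/both2.png

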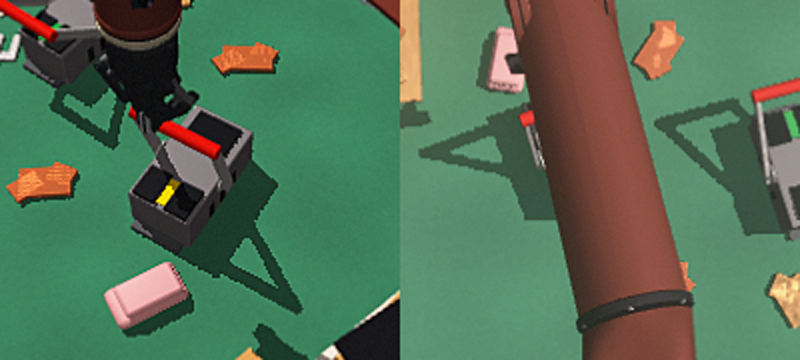

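The scene view shows the window (yellow, at about (265,245)) unobstructed, with the closed fingers on the ON side of the bar. The top view is blocked by the arm. I'll descend.

Request:
jog_arm:
  rows:
    - {"tx":0,"ty":0.01,"tz":0.075,"wx":0,"wy":0,"wz":0,"claw":0}
    - {"tx":0,"ty":0.01,"tz":0.154,"wx":0,"wy":0,"wz":0,"claw":0}
    - {"tx":0,"ty":0.01,"tz":0.154,"wx":0,"wy":0,"wz":0,"claw":0}
    - {"tx":0,"ty":0.01,"tz":0.154,"wx":0,"wy":0,"wz":0,"claw":0}

```text
time: 2.1
ee_pos: [658.0, 200.0, 183.8]
eef_rot: [-0.202, 0.979, 0.0, -0.001]
ft_force: [1.1, -0.4, 1.9]
opening: -0.0
grip_force: 0.0
```

```bash
cat >> h.py <<'E'
def rep(img=None):
    print({k:round(float(x),2) for k,x in hf().items()})
    c=ctrl.capture("scene");P=cloud(c);q=c["pixels"].astype(int);b=np.zeros(q.shape[:2],bool);b[190:290,225:325]=1
    d=P[...,:2]-H;u=d@EX;v=d@[-EX[1],EX[0]]
    w=b&(abs(u-62)<14)&(abs(v)<24)&(P[...,2]<90)&(P[...,2]>55)
    r,g,bl=q[...,0],q[...,1],q[...,2]
    col={"yellow":(r>110)&(g>90)&(bl<70),"green":(g>90)&(r<80),"red":(r>110)&(g<60)}
    print("window",w.sum(),{k:int((m&w).sum()) for k,m in col.items()})
    bar=b&(r>110)&(g<60)&(bl<60)&(P[...,2]>100);p=P[bar]
    if len(p)>15:
        u0,z0=np.median(u[bar]),np.median(p[:,2]);print("bar surf u,z",u0.round(1),z0.round(1),len(p),"lean~",np.arctan2(u0-2,z0-68).round(3))
    if img: cv2.imwrite(f"pics/{img}.png",cv2.resize(c["pixels"][170:320,190:390,::-1],None,fx=3,fy=3))
E
python3 -c "
from h import *
rep();go(82,0,182)"
```

```text
{'t': 2.1, 'u': 81.32, 'v': 8.16, 'z': 183.83, 'fu': 0.85, 'fv': -0.75, 'fz': 1.91, 'op': -0.0}
window 151 {'yellow': 42, 'green': 0, 'red': 0}
bar surf u,z 45.0 196.5 49 lean~ 0.323
t [ 0.0005 -0.0152  0.0068] w [0.     0.0003 0.0002]
```

Request:
jog_arm:
  rows:
    - {"tx":0.012,"ty":-0.008,"tz":0,"wx":0,"wy":0,"wz":0,"claw":0}
    - {"tx":0.024,"ty":-0.015,"tz":0,"wx":0,"wy":0,"wz":0,"claw":0}
    - {"tx":0.032,"ty":-0.015,"tz":0,"wx":0,"wy":0,"wz":0,"claw":0}
    - {"tx":0.036,"ty":-0.015,"tz":0,"wx":0,"wy":0,"wz":0,"claw":0}
    - {"tx":0.04,"ty":-0.015,"tz":0,"wx":0,"wy":0,"wz":0,"claw":0}

```text
time: 2.65
ee_pos: [643.4, 184.2, 183.8]
eef_rot: [-0.201, 0.98, 0.0, 0.0]
ft_force: [1.3, -0.5, 1.0]
opening: 0.1
grip_force: 0.9
```

Request:
jog_arm:
  rows:
    - {"tx":0.004,"ty":0,"tz":0,"wx":0,"wy":0,"wz":0,"claw":0}
    - {"tx":0.008,"ty":0,"tz":0,"wx":0,"wy":0,"wz":0,"claw":0}
    - {"tx":0.012,"ty":0,"tz":0,"wx":0,"wy":0,"wz":0,"claw":0}
    - {"tx":0.016,"ty":0,"tz":0,"wx":0,"wy":0,"wz":0,"claw":0}
    - {"tx":0.02,"ty":0,"tz":0,"wx":0,"wy":0,"wz":0,"claw":0}

```text
time: 3.15
ee_pos: [633.9, 180.1, 183.2]
eef_rot: [-0.201, 0.98, -0.0, -0.0]
ft_force: [0.5, -0.1, 0.0]
opening: 0.1
grip_force: 0.3
```

```bash
python3 -c "
from h import *
rep()"
```

```text
{'t': 3.15, 'u': 51.3, 'v': -0.66, 'z': 183.17, 'fu': 0.38, 'fv': -0.29, 'fz': 0.01, 'op': 0.09}
window 154 {'yellow': 39, 'green': 0, 'red': 0}
bar surf u,z 34.6 199.1 85 lean~ 0.243
```

Request:
jog_arm:
  rows:
    - {"tx":0.006,"ty":0,"tz":0,"wx":0,"wy":0,"wz":0,"claw":0}
    - {"tx":0.012,"ty":0,"tz":0,"wx":0,"wy":0,"wz":0,"claw":0}
    - {"tx":0.018,"ty":0,"tz":0,"wx":0,"wy":0,"wz":0,"claw":0}
    - {"tx":0.024,"ty":0,"tz":0,"wx":0,"wy":0,"wz":0,"claw":0}
    - {"tx":0.03,"ty":0,"tz":0,"wx":0,"wy":0,"wz":0,"claw":0}

```text
time: 3.7
ee_pos: [620.1, 174.1, 183.4]
eef_rot: [-0.201, 0.98, -0.0, -0.0]
ft_force: [-0.0, -0.3, -0.4]
opening: 0.4
grip_force: 0.0
```

Request:
jog_arm:
  rows:
    - {"tx":0.006,"ty":0,"tz":0,"wx":0,"wy":0,"wz":0,"claw":0}
    - {"tx":0.012,"ty":0,"tz":0,"wx":0,"wy":0,"wz":0,"claw":0}
    - {"tx":0.018,"ty":0,"tz":0,"wx":0,"wy":0,"wz":0,"claw":0}
    - {"tx":0.024,"ty":0,"tz":0,"wx":0,"wy":0,"wz":0,"claw":0}
    - {"tx":0.03,"ty":0,"tz":0,"wx":0,"wy":0,"wz":0,"claw":0}

```text
time: 4.2
ee_pos: [606.4, 168.2, 183.4]
eef_rot: [-0.201, 0.98, -0.0, -0.0]
ft_force: [0.3, 0.4, -0.3]
opening: 0.2
grip_force: 0.0
```

```bash
python3 -c "
from h import *
rep('p3')"
```

```text
{'t': 4.2, 'u': 21.35, 'v': -0.73, 'z': 183.39, 'fu': 0.4, 'fv': 0.25, 'fz': -0.31, 'op': 0.15}
window 152 {'yellow': 42, 'green': 0, 'red': 0}
bar surf u,z -12.9 200.6 64 lean~ -0.112
```

View pics/p3.png

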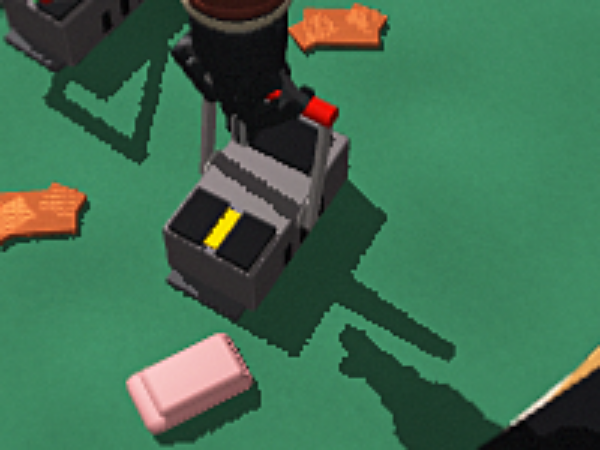

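The window (at about (222,229) in the crop) is still yellow, and the lever has gone over the middle ahead of the fingers. I'll follow slowly.

Request:
jog_arm:
  rows:
    - {"tx":0.006,"ty":0,"tz":0,"wx":0,"wy":0,"wz":0,"claw":0}
    - {"tx":0.012,"ty":0,"tz":0,"wx":0,"wy":0,"wz":0,"claw":0}
    - {"tx":0.018,"ty":0,"tz":0,"wx":0,"wy":0,"wz":0,"claw":0}
    - {"tx":0.024,"ty":0,"tz":0,"wx":0,"wy":0,"wz":0,"claw":0}
    - {"tx":0.03,"ty":0,"tz":0,"wx":0,"wy":0,"wz":0,"claw":0}

```text
time: 4.75
ee_pos: [592.6, 162.4, 183.4]
eef_rot: [-0.201, 0.98, -0.0, -0.0]
ft_force: [0.9, 0.3, -0.4]
opening: -0.2
grip_force: 0.0
```

```bash
python3 -c "
from h import *
rep()"
```

```text
{'t': 4.75, 'u': 6.35, 'v': -0.7, 'z': 183.37, 'fu': 0.95, 'fv': -0.08, 'fz': -0.36, 'op': -0.23}
window 152 {'yellow': 43, 'green': 0, 'red': 0}
bar surf u,z -14.1 200.1 75 lean~ -0.121
```

Request:
jog_arm:
  rows:
    - {"tx":0.004,"ty":0,"tz":0,"wx":0,"wy":0,"wz":0,"claw":0}
    - {"tx":0.008,"ty":0,"tz":0,"wx":0,"wy":0,"wz":0,"claw":0}
    - {"tx":0.012,"ty":0,"tz":0,"wx":0,"wy":0,"wz":0,"claw":0}
    - {"tx":0.016,"ty":0,"tz":0,"wx":0,"wy":0,"wz":0,"claw":0}

```text
time: 5.2
ee_pos: [585.4, 159.3, 183.4]
eef_rot: [-0.201, 0.98, -0.0, 0.0]
ft_force: [1.7, 0.6, -0.3]
opening: -0.1
grip_force: 0.3
```

```bash
python3 -c "
from h import *
rep()"
```

```text
{'t': 5.2, 'u': -1.47, 'v': -0.72, 'z': 183.38, 'fu': 1.83, 'fv': -0.09, 'fz': -0.34, 'op': -0.14}
window 159 {'yellow': 43, 'green': 0, 'red': 0}
bar surf u,z -18.0 198.9 80 lean~ -0.152
```

Request:
jog_arm:
  rows:
    - {"tx":0.004,"ty":0,"tz":0.001,"wx":0,"wy":0,"wz":0,"claw":0}
    - {"tx":0.008,"ty":0,"tz":0.002,"wx":0,"wy":0,"wz":0,"claw":0}
    - {"tx":0.008,"ty":0,"tz":0.002,"wx":0,"wy":0,"wz":0,"claw":0}

```text
time: 5.55
ee_pos: [581.6, 157.7, 182.4]
eef_rot: [-0.201, 0.98, 0.0, -0.0]
ft_force: [-0.7, 0.8, 0.2]
opening: 0.4
grip_force: 0.0
```

```bash
python3 -c "
from h import *
rep()"
```

```text
{'t': 5.55, 'u': -5.59, 'v': -0.69, 'z': 182.37, 'fu': -0.38, 'fv': 0.98, 'fz': 0.18, 'op': 0.36}
window 156 {'yellow': 43, 'green': 0, 'red': 0}
bar surf u,z -21.9 198.5 79 lean~ -0.181
```

Request:
jog_arm:
  rows:
    - {"tx":0.004,"ty":0,"tz":0.001,"wx":0,"wy":0,"wz":0,"claw":0}
    - {"tx":0.008,"ty":0,"tz":0.002,"wx":0,"wy":0,"wz":0,"claw":0}
    - {"tx":0.008,"ty":0,"tz":0.002,"wx":0,"wy":0,"wz":0,"claw":0}

```text
time: 5.9
ee_pos: [578.0, 156.1, 181.4]
eef_rot: [-0.201, 0.98, 0.0, -0.0]
ft_force: [0.0, 0.5, -0.6]
opening: 0.2
grip_force: 0.2
```

```bash
python3 -c "
from h import *
rep()"
```

```text
{'t': 5.9, 'u': -9.57, 'v': -0.66, 'z': 181.39, 'fu': 0.23, 'fv': 0.5, 'fz': -0.62, 'op': 0.23}
window 157 {'yellow': 45, 'green': 0, 'red': 0}
bar surf u,z -25.8 197.3 77 lean~ -0.212
```

Request:
jog_arm:
  rows:
    - {"tx":0.004,"ty":0,"tz":0.001,"wx":0,"wy":0,"wz":0,"claw":0}
    - {"tx":0.008,"ty":0,"tz":0.002,"wx":0,"wy":0,"wz":0,"claw":0}
    - {"tx":0.008,"ty":0,"tz":0.002,"wx":0,"wy":0,"wz":0,"claw":0}

```text
time: 6.25
ee_pos: [574.3, 154.5, 180.4]
eef_rot: [-0.201, 0.98, 0.0, 0.0]
ft_force: [0.2, 0.1, -0.4]
opening: 0.6
grip_force: 0.4
```

```bash
python3 -c "
from h import *
rep()"
```

```text
{'t': 6.25, 'u': -13.57, 'v': -0.67, 'z': 180.41, 'fu': 0.26, 'fv': 0.03, 'fz': -0.37, 'op': 0.61}
window 156 {'yellow': 43, 'green': 0, 'red': 0}
bar surf u,z -30.3 196.3 75 lean~ -0.247
```

Request:
jog_arm:
  rows:
    - {"tx":0.004,"ty":0,"tz":0.001,"wx":0,"wy":0,"wz":0,"claw":0}
    - {"tx":0.008,"ty":0,"tz":0.003,"wx":0,"wy":0,"wz":0,"claw":0}
    - {"tx":0.008,"ty":0,"tz":0.003,"wx":0,"wy":0,"wz":0,"claw":0}

```text
time: 6.6
ee_pos: [570.6, 152.9, 178.8]
eef_rot: [-0.201, 0.98, -0.0, -0.0]
ft_force: [1.6, 0.8, 0.9]
opening: -0.1
grip_force: 0.7
```

```bash
python3 -c "
from h import *
rep()"
```

```text
{'t': 6.6, 'u': -17.58, 'v': -0.71, 'z': 178.83, 'fu': 1.78, 'fv': 0.08, 'fz': 0.9, 'op': -0.09}
window 156 {'yellow': 44, 'green': 0, 'red': 0}
bar surf u,z -34.1 194.9 76 lean~ -0.277
```

Request:
jog_arm:
  rows:
    - {"tx":0.004,"ty":0,"tz":0.001,"wx":0,"wy":0,"wz":0,"claw":0}
    - {"tx":0.008,"ty":0,"tz":0.003,"wx":0,"wy":0,"wz":0,"claw":0}
    - {"tx":0.008,"ty":0,"tz":0.003,"wx":0,"wy":0,"wz":0,"claw":0}

```text
time: 6.95
ee_pos: [567.0, 151.3, 177.4]
eef_rot: [-0.201, 0.98, 0.0, 0.0]
ft_force: [2.2, 0.5, 0.9]
opening: -0.1
grip_force: 0.9
```

```bash
python3 -c "
from h import *
rep()"
```

```text
{'t': 6.95, 'u': -21.57, 'v': -0.72, 'z': 177.38, 'fu': 2.26, 'fv': -0.41, 'fz': 0.92, 'op': -0.11}
window 155 {'yellow': 43, 'green': 0, 'red': 0}
bar surf u,z -38.5 193.4 74 lean~ -0.313
```

Request:
jog_arm:
  rows:
    - {"tx":0.004,"ty":0,"tz":0.001,"wx":0,"wy":0,"wz":0,"claw":0}
    - {"tx":0.006,"ty":0,"tz":0.002,"wx":0,"wy":0,"wz":0,"claw":0}
    - {"tx":0.006,"ty":0,"tz":0.002,"wx":0,"wy":0,"wz":0,"claw":0}

```text
time: 7.3
ee_pos: [564.3, 150.2, 176.4]
eef_rot: [-0.201, 0.98, 0.0, 0.0]
ft_force: [2.6, 1.2, 2.3]
opening: 0.3
grip_force: 1.3
```

```bash
python3 -c "
from h import *
rep()"
```

```text
{'t': 7.3, 'u': -24.44, 'v': -0.7, 'z': 176.43, 'fu': 2.87, 'fv': 0.06, 'fz': 2.28, 'op': 0.3}
window 159 {'yellow': 44, 'green': 0, 'red': 0}
bar surf u,z -39.6 192.8 77 lean~ -0.322
```

Request:
jog_arm:
  rows:
    - {"tx":0.004,"ty":0,"tz":0.0015,"wx":0,"wy":0,"wz":0,"claw":0}
    - {"tx":0.008,"ty":0,"tz":0.003,"wx":0,"wy":0,"wz":0,"claw":0}
    - {"tx":0.008,"ty":0,"tz":0.003,"wx":0,"wy":0,"wz":0,"claw":0}

```text
time: 7.65
ee_pos: [560.6, 148.7, 175.0]
eef_rot: [-0.201, 0.98, 0.0, 0.0]
ft_force: [4.2, 1.0, 3.0]
opening: 0.1
grip_force: 1.7
```

```bash
python3 -c "
from h import *
rep()"
```

```text
{'t': 7.65, 'u': -28.47, 'v': -0.68, 'z': 174.96, 'fu': 4.21, 'fv': -0.77, 'fz': 2.99, 'op': 0.06}
window 151 {'yellow': 42, 'green': 0, 'red': 0}
bar surf u,z -44.7 191.0 73 lean~ -0.363
```

Request:
jog_arm:
  rows:
    - {"tx":0.004,"ty":0,"tz":0.0015,"wx":0,"wy":0,"wz":0,"claw":0}
    - {"tx":0.006,"ty":0,"tz":0.002,"wx":0,"wy":0,"wz":0,"claw":0}
    - {"tx":0.006,"ty":0,"tz":0.002,"wx":0,"wy":0,"wz":0,"claw":0}

```text
time: 8.0
ee_pos: [558.6, 147.8, 174.2]
eef_rot: [-0.201, 0.98, 0.0, 0.001]
ft_force: [7.2, 2.5, 1.8]
opening: 0.1
grip_force: 3.4
```

```bash
python3 -c "
from h import *
rep()"
```

```text
{'t': 8.0, 'u': -30.63, 'v': -0.67, 'z': 174.23, 'fu': 7.59, 'fv': -0.53, 'fz': 1.79, 'op': 0.06}
window 155 {'yellow': 46, 'green': 0, 'red': 0}
bar surf u,z -46.3 190.2 76 lean~ -0.376
```

The force rose from 4.2 to 7.6 N in about 2 mm, so this is the latch. I'll take finer steps.

Request:
jog_arm:
  rows:
    - {"tx":0.002,"ty":0,"tz":0.001,"wx":0,"wy":0,"wz":0,"claw":0}
    - {"tx":0.004,"ty":0,"tz":0.0015,"wx":0,"wy":0,"wz":0,"claw":0}
    - {"tx":0.004,"ty":0,"tz":0.0015,"wx":0,"wy":0,"wz":0,"claw":0}

```text
time: 8.35
ee_pos: [557.3, 147.2, 173.7]
eef_rot: [-0.201, 0.98, 0.0, 0.002]
ft_force: [7.2, 3.6, 2.4]
opening: -0.1
grip_force: 4.6
```

```bash
python3 -c "
from h import *
rep()"
```

```text
{'t': 8.35, 'u': -32.03, 'v': -0.69, 'z': 173.74, 'fu': 7.98, 'fv': 0.45, 'fz': 2.38, 'op': -0.12}
window 153 {'yellow': 43, 'green': 0, 'red': 0}
bar surf u,z -48.1 189.6 77 lean~ -0.391
```

Request:
jog_arm:
  rows:
    - {"tx":0.002,"ty":0,"tz":0.001,"wx":0,"wy":0,"wz":0,"claw":0}
    - {"tx":0.004,"ty":0,"tz":0.0015,"wx":0,"wy":0,"wz":0,"claw":0}
    - {"tx":0.004,"ty":0,"tz":0.0015,"wx":0,"wy":0,"wz":0,"claw":0}

```text
time: 8.7
ee_pos: [556.0, 146.7, 173.2]
eef_rot: [-0.201, 0.98, 0.0, 0.002]
ft_force: [10.0, 3.8, 1.2]
opening: -0.4
grip_force: 5.6
```

```bash
python3 -c "
from h import *
rep()"
```

```text
{'t': 8.7, 'u': -33.49, 'v': -0.67, 'z': 173.19, 'fu': 10.67, 'fv': -0.46, 'fz': 1.16, 'op': -0.35}
window 152 {'yellow': 42, 'green': 1, 'red': 0}
bar surf u,z -49.7 189.1 74 lean~ -0.404
```

Request:
jog_arm:
  rows:
    - {"tx":0.002,"ty":0,"tz":0.001,"wx":0,"wy":0,"wz":0,"claw":0}
    - {"tx":0.004,"ty":0,"tz":0.0015,"wx":0,"wy":0,"wz":0,"claw":0}
    - {"tx":0.004,"ty":0,"tz":0.0015,"wx":0,"wy":0,"wz":0,"claw":0}

```text
time: 9.05
ee_pos: [554.5, 146.1, 172.6]
eef_rot: [-0.201, 0.98, 0.0, 0.003]
ft_force: [11.8, 4.9, 0.9]
opening: 0.4
grip_force: 6.4
```

```bash
python3 -c "
from h import *
rep()"
```

```text
{'t': 9.05, 'u': -35.09, 'v': -0.63, 'z': 172.58, 'fu': 12.82, 'fv': -0.12, 'fz': 0.91, 'op': 0.39}
window 157 {'yellow': 41, 'green': 4, 'red': 0}
bar surf u,z -50.3 187.9 76 lean~ -0.411
```

Request:
jog_arm:
  rows:
    - {"tx":0.002,"ty":0,"tz":0.001,"wx":0,"wy":0,"wz":0,"claw":0}
    - {"tx":0.003,"ty":0,"tz":0.001,"wx":0,"wy":0,"wz":0,"claw":0}
    - {"tx":0.003,"ty":0,"tz":0.001,"wx":0,"wy":0,"wz":0,"claw":0}

```text
time: 9.4
ee_pos: [552.1, 145.0, 171.4]
eef_rot: [-0.201, 0.98, 0.0, 0.001]
ft_force: [6.9, 1.6, -0.2]
opening: 0.0
grip_force: 3.4
```

```bash
python3 -c "
from h import *
rep('p4')"
```

```text
{'t': 9.4, 'u': -37.73, 'v': -0.64, 'z': 171.45, 'fu': 6.99, 'fv': -1.23, 'fz': -0.23, 'op': 0.02}
window 160 {'yellow': 1, 'green': 39, 'red': 0}
bar surf u,z -53.6 186.7 75 lean~ -0.438
```

View pics/p4.png

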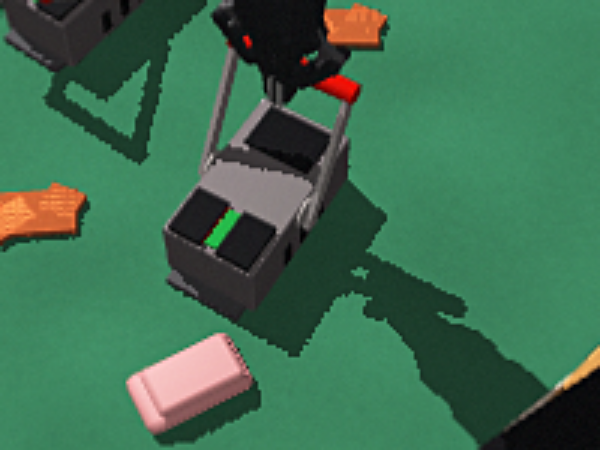

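The window at (222,229) is green, and the push-back dropped from 12.8 to 7.0 N, so it has clicked once. I'll back off, letting the lever return to OFF, then rise over the bar.

Request:
jog_arm:
  rows:
    - {"tx":-0.02,"ty":0,"tz":-0.004,"wx":0,"wy":0,"wz":0,"claw":0}
    - {"tx":-0.04,"ty":0,"tz":-0.008,"wx":0,"wy":0,"wz":0,"claw":0}
    - {"tx":-0.06,"ty":0,"tz":-0.01,"wx":0,"wy":0,"wz":0,"claw":0}
    - {"tx":-0.09,"ty":0,"tz":-0.01,"wx":0,"wy":0,"wz":0,"claw":0}
    - {"tx":-0.12,"ty":0,"tz":-0.01,"wx":0,"wy":0,"wz":0,"claw":0}

```text
time: 9.95
ee_pos: [606.7, 168.4, 175.7]
eef_rot: [-0.201, 0.98, -0.0, -0.001]
ft_force: [0.7, 0.3, 0.4]
opening: -0.1
grip_force: 0.0
```

```bash
python3 -c "
from h import *
rep()"
```

```text
{'t': 9.95, 'u': 21.71, 'v': -0.69, 'z': 175.68, 'fu': 0.74, 'fv': 0.0, 'fz': 0.39, 'op': -0.12}
window 153 {'yellow': 0, 'green': 40, 'red': 0}
bar surf u,z -32.7 196.7 115 lean~ -0.263
```

Request:
jog_arm:
  rows:
    - {"tx":0,"ty":0,"tz":-0.08,"wx":0,"wy":0,"wz":0,"claw":0}
    - {"tx":0,"ty":0,"tz":-0.17,"wx":0,"wy":0,"wz":0,"claw":0}
    - {"tx":0,"ty":0,"tz":-0.17,"wx":0,"wy":0,"wz":0,"claw":0}
    - {"tx":0,"ty":0,"tz":-0.17,"wx":0,"wy":0,"wz":0,"claw":0}

```text
time: 10.4
ee_pos: [606.6, 168.2, 261.9]
eef_rot: [-0.201, 0.98, 0.0, 0.001]
ft_force: [-1.2, 0.4, -1.6]
opening: 0.2
grip_force: 0.0
```

```bash
python3 -c "
from h import *
rep();go(-88,0,260)"
```

```text
{'t': 10.4, 'u': 21.55, 'v': -0.81, 'z': 261.92, 'fu': -0.96, 'fv': 0.89, 'fz': -1.61, 'op': 0.19}
window 155 {'yellow': 0, 'green': 41, 'red': 0}
bar surf u,z -31.4 196.1 184 lean~ -0.255
t [0.2178 0.0013 0.0013] w [ 0.     -0.0002 -0.    ]
```

Lever back at OFF, window still green. Now over the bar to its OFF side and down.

Request:
jog_arm:
  rows:
    - {"tx":0.08,"ty":0,"tz":0,"wx":0,"wy":0,"wz":0,"claw":0}
    - {"tx":0.16,"ty":0,"tz":0,"wx":0,"wy":0,"wz":0,"claw":0}
    - {"tx":0.22,"ty":0,"tz":0,"wx":0,"wy":0,"wz":0,"claw":0}
    - {"tx":0.22,"ty":0,"tz":0,"wx":0,"wy":0,"wz":0,"claw":0}
    - {"tx":0.22,"ty":0,"tz":0,"wx":0,"wy":0,"wz":0,"claw":0}

```text
time: 10.95
ee_pos: [504.4, 124.8, 260.4]
eef_rot: [-0.201, 0.98, 0.0, -0.001]
ft_force: [0.3, 0.7, -0.3]
opening: 0.1
grip_force: 0.0
```

```bash
python3 -c "
from h import *
rep()"
```

```text
{'t': 10.95, 'u': -89.51, 'v': -0.44, 'z': 260.37, 'fu': 0.52, 'fv': 0.56, 'fz': -0.29, 'op': 0.14}
window 152 {'yellow': 0, 'green': 40, 'red': 0}
bar surf u,z -31.0 195.7 224 lean~ -0.253
```

Request:
jog_arm:
  rows:
    - {"tx":0,"ty":0,"tz":0.08,"wx":0,"wy":0,"wz":0,"claw":0}
    - {"tx":0,"ty":0,"tz":0.15,"wx":0,"wy":0,"wz":0,"claw":0}
    - {"tx":0,"ty":0,"tz":0.154,"wx":0,"wy":0,"wz":0,"claw":0}
    - {"tx":0,"ty":0,"tz":0.154,"wx":0,"wy":0,"wz":0,"claw":0}

```text
time: 11.4
ee_pos: [505.2, 124.9, 183.8]
eef_rot: [-0.201, 0.98, -0.001, -0.001]
ft_force: [0.2, -0.0, 0.5]
opening: -0.3
grip_force: 0.0
```

```bash
python3 -c "
from h import *
rep()"
```

```text
{'t': 11.4, 'u': -88.7, 'v': -0.66, 'z': 183.82, 'fu': 0.18, 'fv': -0.08, 'fz': 0.55, 'op': -0.32}
window 153 {'yellow': 0, 'green': 41, 'red': 0}
bar surf u,z -30.9 195.7 216 lean~ -0.252
```

Request:
jog_arm:
  rows:
    - {"tx":-0.02,"ty":0,"tz":0,"wx":0,"wy":0,"wz":0,"claw":0}
    - {"tx":-0.04,"ty":0,"tz":0,"wx":0,"wy":0,"wz":0,"claw":0}
    - {"tx":-0.05,"ty":0,"tz":0,"wx":0,"wy":0,"wz":0,"claw":0}
    - {"tx":-0.06,"ty":0,"tz":0,"wx":0,"wy":0,"wz":0,"claw":0}
    - {"tx":-0.068,"ty":0,"tz":0,"wx":0,"wy":0,"wz":0,"claw":0}

```text
time: 11.95
ee_pos: [536.8, 138.4, 184.2]
eef_rot: [-0.201, 0.98, -0.0, -0.0]
ft_force: [-1.3, -0.3, 0.5]
opening: 0.0
grip_force: 0.4
```

Request:
jog_arm:
  rows:
    - {"tx":-0.008,"ty":0,"tz":0,"wx":0,"wy":0,"wz":0,"claw":0}
    - {"tx":-0.016,"ty":0,"tz":0,"wx":0,"wy":0,"wz":0,"claw":0}
    - {"tx":-0.024,"ty":0,"tz":0,"wx":0,"wy":0,"wz":0,"claw":0}
    - {"tx":-0.032,"ty":0,"tz":0,"wx":0,"wy":0,"wz":0,"claw":0}
    - {"tx":-0.04,"ty":0,"tz":0,"wx":0,"wy":0,"wz":0,"claw":0}

```text
time: 12.45
ee_pos: [554.8, 146.1, 184.1]
eef_rot: [-0.201, 0.98, -0.0, -0.0]
ft_force: [-3.2, -1.9, 1.7]
opening: 0.0
grip_force: 1.6
```

```bash
python3 -c "
from h import *
rep()"
```

```text
{'t': 12.45, 'u': -34.76, 'v': -0.76, 'z': 184.13, 'fu': -3.65, 'fv': -0.46, 'fz': 1.66, 'op': 0.02}
window 154 {'yellow': 0, 'green': 41, 'red': 0}
bar surf u,z -9.6 200.5 263 lean~ -0.088
```

Request:
jog_arm:
  rows:
    - {"tx":-0.008,"ty":0,"tz":0,"wx":0,"wy":0,"wz":0,"claw":0}
    - {"tx":-0.016,"ty":0,"tz":0,"wx":0,"wy":0,"wz":0,"claw":0}
    - {"tx":-0.024,"ty":0,"tz":0,"wx":0,"wy":0,"wz":0,"claw":0}
    - {"tx":-0.032,"ty":0,"tz":0,"wx":0,"wy":0,"wz":0,"claw":0}
    - {"tx":-0.04,"ty":0,"tz":0,"wx":0,"wy":0,"wz":0,"claw":0}

```text
time: 13.0
ee_pos: [573.4, 154.1, 184.1]
eef_rot: [-0.201, 0.98, -0.0, -0.0]
ft_force: [-1.9, -2.8, 2.2]
opening: 0.0
grip_force: 1.8
```

Request:
jog_arm:
  rows:
    - {"tx":-0.008,"ty":0,"tz":0,"wx":0,"wy":0,"wz":0,"claw":0}
    - {"tx":-0.016,"ty":0,"tz":0,"wx":0,"wy":0,"wz":0,"claw":0}
    - {"tx":-0.024,"ty":0,"tz":0,"wx":0,"wy":0,"wz":0,"claw":0}
    - {"tx":-0.032,"ty":0,"tz":0,"wx":0,"wy":0,"wz":0,"claw":0}
    - {"tx":-0.04,"ty":0,"tz":0,"wx":0,"wy":0,"wz":0,"claw":0}

```text
time: 13.5
ee_pos: [591.6, 161.9, 183.7]
eef_rot: [-0.201, 0.98, -0.0, -0.0]
ft_force: [-2.2, -1.8, -2.0]
opening: 0.3
grip_force: 1.4
```

```bash
python3 -c "
from h import *
rep()"
```

```text
{'t': 13.5, 'u': 5.2, 'v': -0.74, 'z': 183.71, 'fu': -2.74, 'fv': -0.79, 'fz': -1.96, 'op': 0.27}
window 151 {'yellow': 0, 'green': 40, 'red': 0}
bar surf u,z 30.3 200.0 293 lean~ 0.211
```

Request:
jog_arm:
  rows:
    - {"tx":-0.008,"ty":0,"tz":0.002,"wx":0,"wy":0,"wz":0,"claw":0}
    - {"tx":-0.016,"ty":0,"tz":0.005,"wx":0,"wy":0,"wz":0,"claw":0}
    - {"tx":-0.024,"ty":0,"tz":0.008,"wx":0,"wy":0,"wz":0,"claw":0}
    - {"tx":-0.032,"ty":0,"tz":0.012,"wx":0,"wy":0,"wz":0,"claw":0}
    - {"tx":-0.04,"ty":0,"tz":0.015,"wx":0,"wy":0,"wz":0,"claw":0}

```text
time: 14.05
ee_pos: [610.3, 170.1, 176.4]
eef_rot: [-0.201, 0.98, 0.0, 0.0]
ft_force: [-0.7, -0.1, 0.7]
opening: -0.2
grip_force: 0.3
```

Request:
jog_arm:
  rows:
    - {"tx":-0.008,"ty":0,"tz":0.004,"wx":0,"wy":0,"wz":0,"claw":0}
    - {"tx":-0.016,"ty":0,"tz":0.008,"wx":0,"wy":0,"wz":0,"claw":0}
    - {"tx":-0.024,"ty":0,"tz":0.012,"wx":0,"wy":0,"wz":0,"claw":0}
    - {"tx":-0.032,"ty":0,"tz":0.016,"wx":0,"wy":0,"wz":0,"claw":0}
    - {"tx":-0.04,"ty":0,"tz":0.02,"wx":0,"wy":0,"wz":0,"claw":0}

```text
time: 14.55
ee_pos: [628.6, 177.8, 166.4]
eef_rot: [-0.201, 0.98, -0.0, 0.0]
ft_force: [-1.0, -0.5, 0.1]
opening: 0.3
grip_force: 0.0
```

```bash
python3 -c "
from h import *
rep('p5')"
```

```text
{'t': 14.55, 'u': 45.47, 'v': -0.69, 'z': 166.42, 'fu': -1.09, 'fv': -0.1, 'fz': 0.11, 'op': 0.26}
window 63 {'yellow': 0, 'green': 18, 'red': 0}
bar surf u,z 97.9 165.9 336 lean~ 0.775
```

View pics/p5.png

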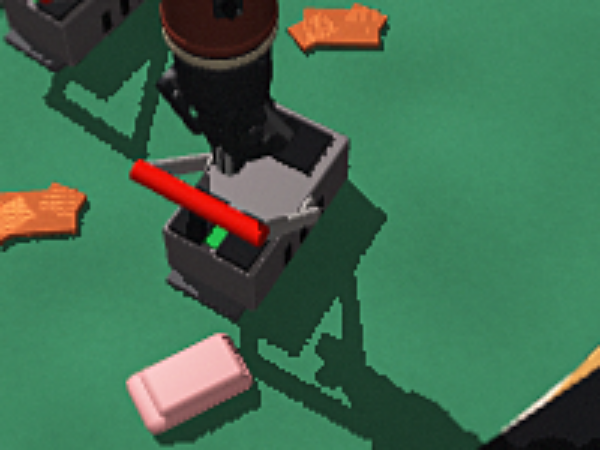

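The bar (around (200,200) in the crop) has swung to the ON side and the window is still green. Its surface sits at 166 mm, against 150 mm on the neighbour, so it may be short of the detent. I'll check again and nudge.

Request:
jog_arm:
  rows:
    - {"tx":-0.01,"ty":0,"tz":0.01,"wx":0,"wy":0,"wz":0,"claw":0}
    - {"tx":-0.02,"ty":0,"tz":0.02,"wx":0,"wy":0,"wz":0,"claw":0}
    - {"tx":-0.03,"ty":0,"tz":0.03,"wx":0,"wy":0,"wz":0,"claw":0}
    - {"tx":-0.036,"ty":0,"tz":0.034,"wx":0,"wy":0,"wz":0,"claw":0}

```text
time: 15.0
ee_pos: [644.9, 184.9, 148.6]
eef_rot: [-0.201, 0.98, -0.0, -0.001]
ft_force: [-0.6, 0.9, -0.1]
opening: 0.4
grip_force: 0.0
```

```bash
python3 -c "
from h import *
rep()"
```

```text
{'t': 15.0, 'u': 63.25, 'v': -0.6, 'z': 148.6, 'fu': -0.2, 'fv': 1.02, 'fz': -0.12, 'op': 0.36}
window 25 {'yellow': 0, 'green': 4, 'red': 0}
bar surf u,z 105.1 159.5 329 lean~ 0.845
```

Request:
jog_arm:
  rows:
    - {"tx":-0.006,"ty":0,"tz":0.002,"wx":0,"wy":0,"wz":0,"claw":0}
    - {"tx":-0.012,"ty":0,"tz":0.006,"wx":0,"wy":0,"wz":0,"claw":0}
    - {"tx":-0.016,"ty":0,"tz":0.01,"wx":0,"wy":0,"wz":0,"claw":0}
    - {"tx":-0.016,"ty":0,"tz":0.01,"wx":0,"wy":0,"wz":0,"claw":0}

```text
time: 15.45
ee_pos: [652.2, 188.0, 144.3]
eef_rot: [-0.201, 0.98, -0.0, -0.0]
ft_force: [-0.1, 0.1, 1.5]
opening: -0.1
grip_force: 0.0
```

```bash
python3 -c "
from h import *
rep()"
```

```text
{'t': 15.45, 'u': 71.17, 'v': -0.61, 'z': 144.29, 'fu': -0.07, 'fv': 0.19, 'fz': 1.55, 'op': -0.06}
window 20 {'yellow': 0, 'green': 6, 'red': 0}
bar surf u,z 105.5 159.5 325 lean~ 0.847
```

The lever has settled at a lean of about 0.85, which is ON, with no contact. I'll retreat.

Request:
jog_arm:
  rows:
    - {"tx":0.04,"ty":0,"tz":0,"wx":0,"wy":0,"wz":0,"claw":0}
    - {"tx":0.09,"ty":0,"tz":-0.04,"wx":0,"wy":0,"wz":0,"claw":0}
    - {"tx":0.12,"ty":0,"tz":-0.12,"wx":0,"wy":0,"wz":0,"claw":0}
    - {"tx":0.15,"ty":0,"tz":-0.2,"wx":0,"wy":0,"wz":0,"claw":0}
    - {"tx":0.18,"ty":0,"tz":-0.28,"wx":0,"wy":0,"wz":0,"claw":0}

```text
time: 16.0
ee_pos: [568.5, 151.9, 286.3]
eef_rot: [-0.201, 0.98, 0.0, 0.0]
ft_force: [0.5, 1.3, 0.9]
opening: 0.3
grip_force: 0.0
```

Request:
jog_arm:
  rows:
    - {"tx":0,"ty":0,"tz":-0.02,"wx":0,"wy":0,"wz":0,"claw":0}
    - {"tx":0,"ty":0,"tz":-0.02,"wx":0,"wy":0,"wz":0,"claw":0}
    - {"tx":0,"ty":0,"tz":-0.02,"wx":0,"wy":0,"wz":0,"claw":0}
    - {"tx":0,"ty":0,"tz":-0.02,"wx":0,"wy":0,"wz":0,"claw":0}

```text
time: 16.4
ee_pos: [568.9, 152.5, 292.6]
eef_rot: [-0.201, 0.98, -0.0, -0.001]
ft_force: [0.7, 0.6, -0.6]
opening: -0.4
grip_force: 0.0
```

```bash
python3 -c "
from h import *
rep('p6')"
```

```text
{'t': 16.4, 'u': -19.29, 'v': -0.45, 'z': 292.58, 'fu': 0.86, 'fv': 0.31, 'fz': -0.62, 'op': -0.43}
window 26 {'yellow': 0, 'green': 6, 'red': 0}
bar surf u,z 104.3 159.4 343 lean~ 0.842
```

View pics/p6.png

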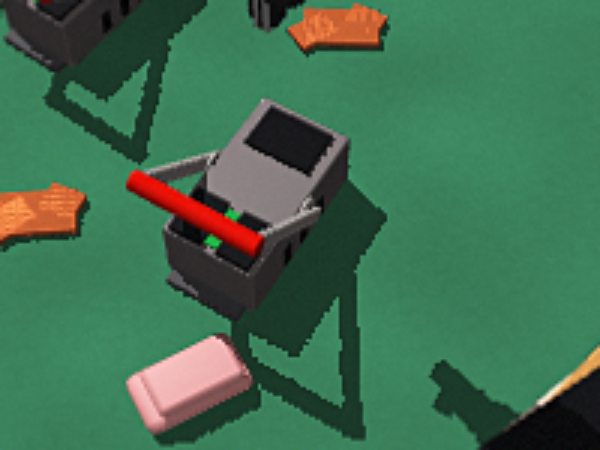

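The final view shows the bar at ON over a green window (about (215,240) in the crop), with the gripper clear and the nearby things in view undisturbed. Handing in.

```bash
python3 -c "
from rig import ctrl
print(ctrl.finish_job())"
```

```text
the job is handed in; nothing more can be done
None
```

I reset the tripped breaker with one click (window green, peak push measured about 13 N), swung its crossbar to ON, let go with the gripper clear, and handed the job in at about 16 s; no verdict came back.

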